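# Nest the pill tins and slide them under the caddy deck

## Task

Put the pill tins away: with the blue tin in the caddy's tray, stand the middle (silver) tin in it and the smallest (copper) tin in the middle one, all sitting flat. Then, without ever lifting the blue tin off the caddy floor, slide the nested set between the two side boxes and under the clear deck until the blue tin is up against the low back wall. Leave the bottles, the mug and the pill splitter where they stand.

Things in the scene. Friction and masses are not known exactly. Their poses are not given: they have to be found in the camera images.
- caddy: White plastic caddy, fixed, 230 long (x) by 220 wide (y). Its x axis points from the open front edge (nearest the robot, x=-130) to the back (x=+100); origin on the sill (z=0), on the centreline. Flat floor 4 thick, no front lip. Front part (x=-130 to 40) is an open tray with side lips at y=+-108 (4 thick, top z=16).
- mouth (a point): On the caddy floor (z=4), middle of the bay's mouth: caddy x=40, y=0, axes as the caddy. From here to caddy x=100 two closed white boxes fill y=48..110 and y=-110..-48, leaving a bay 96 wide. The low back wall of the bay has its inner face at caddy x=96, top at z=34.
- deck (a point): Centre of the top face of the clear deck, caddy x=70, y=0, z=81, axes as the caddy. The deck is 5 thick (underside z=76), covers bay and side boxes: 60 in x (caddy x=40 to 100) by 220 in y.
- home (a point): On the caddy floor, caddy x=54, y=0: where the blue tin's centre is when it touches the back wall in mid-bay. Axes as the caddy.
- tin_large: Blue open round tin, outer diameter 84, height 24, wall 2.5, bottom 3 thick; too wide to grip across. Stands upright on the caddy floor in the tray. Origin: centre of underside, z up.
- tin_middle: Silver open round tin, outer diameter 66, height 40, wall 2.5, bottom 3 thick, upright on the sill beside the caddy. Stood in the blue tin, its top 19 stick out above the blue rim. Origin: centre of underside, z up.
- tin_small: Copper-coloured open round tin, outer diameter 48, height 56, wall 2.5, bottom 3 thick, upright on the sill on the other side of the caddy. Stood in the silver tin, its top 19 stick out; the nested set is 62 high. Origin: centre of underside, z up.
- bottle_a: White pill bottle with grey cap, diameter 42, height 85, on the deck above one side box. Origin: centre of underside. Leave alone.
- bottle_b: White pill bottle with blue cap, diameter 42, height 85, on the deck above the other side box. Origin: centre of underside. Leave alone.
- mug: White ceramic mug, diameter 80, height 92, handle to its +y, on the sill beside the caddy. Origin: centre of underside. Leave alone.
- splitter: Closed steel pill splitter, 90 by 48 by 25 high, on the sill beside the caddy. Origin: centre of underside. Leave alone.
There are look-alikes about, which are no part of the job. What is shaped like the tin_small but red is not meant.

How it is judged:
By the outcome, as a careful person would: the job done as asked, in the order asked, and still so for the second after the job is handed in, with the robot touching nothing.
It also fails if it takes over 70 s, if anything falls off the work surface, if the arm or the gripper's body presses on something with over 40 N, if the wrist force passes 120 N, or if a joint passes its speed limit or range.

## Robot

A 6-joint arm with a two-finger parallel gripper is mounted at the origin on the work surface. World frame = base frame: x ahead of the robot, y to its left, z up, the work surface at z = 0. Lengths are in m, angles in rad, forces in N, time in s.
With the tool pointing down it reaches from about 0.25 to 0.775 m from the base axis. Payload 4 kg.
Tool frame: the origin (TCP) lies on the centre line of the jaws, within the pads' length; the fingertips stand 8 mm ahead of it and the grasp point (between the pads) lies 11 mm behind it; y points along the fingers, x is the direction in which the jaws open and shut, and the axes are right-handed (so a half turn about y gives the same grasp; the last joint's range is limited). The gripper opens to 94 mm and grips with 3 to 60 N. Pads are 16 mm wide; open, the fingers measure 119 mm over their backs; the gripper's body (75 mm by 177 mm) begins 78 mm behind the grasp point.
Start: joints at [-1.318, 0.087, 1.371, -0, 1.684, -0.103], TCP at [0.192, -0.516, 0.214] pointing down, gripper open.
Joint ranges: [-3.1, 3.1], [-0.76, 2.03], [0.27, 2.55], [-1.08, 4.22], [0.17, 2.65], [-2.57, 2.57]. Speed limits (rad/s): [2.79, 2.79, 3.14, 3.14, 3.14, 3.14].

## Interface

Orientations are given as [roll, pitch, yaw] about the fixed x, y, z axes, in that order (R = Rz(yaw) Ry(pitch) Rx(roll)).
In Python, from bench import robot gives the robot as it stands.
- The arm moves only by the tool step_arm, never from a script. Its argument "commands" is a list of rows, each an object with "xyz": the shift along the world's x, y, z in m, a list of three; "twist": the turn, a rotation vector about the world's x, y, z in degrees, a list of three. In form: [{"xyz": [tx, ty, tz], "twist": [ax, ay, az]}, ...]. A call has 1 to 12 rows; each row is the pose to reach, as a shift and turn from the pose commanded when the call began; what a row does not reach only later rows make up. A row lasts 1/12 s, in which the tool goes at most 41.7 mm and 7.16 degrees, less where a joint would pass 70% of its speed; a pose out of reach is approached as far as the arm can. A call with a gripper value outside its range is refused whole. "fingers" is the closure in counts, from 0 (fully open) to 255 (shut), set as the call begins (left out, the last holds). The fingers move at their own pace and stop on an object; the grip force is fixed at half the most. Time passes only in rows, so rows that repeat a pose let the fingers close. It gives the time, the measured TCP pose, the force and the opening at its end, in the units of the state.
- robot.get_obs(): the state, without advancing time (a new reading comes with each control period).
- robot.snapshot(name): name is "side" or "top" or "wrist"; returns (picture, depth): 420x560x3 uint8, red, green, blue; 420x560 float32, m along the optical axis (not along the pixel's ray), 0 where there is no reading.
- robot.camera_info(name): a dict with "fx", "fy", "cx", "cy" (pixels), "R" (3x3) and "t" (3): a world point X has camera coordinates R X + t. Camera axes: x right, y down, z forward; pixel columns grow to the right and rows downward; lengths in m; the calibration is good to about 2 mm. A picture is of the moment at which its call begins: read the wrist's pose just before it. camera_info takes no time and is no camera call; for the wrist camera it gives the pose at the moment of the call.
- robot.close_job(): hands the job in, once; it reports no verdict.
The state is a dict: "time": time; "joint_positions": joint angles; "qvel": joint speeds; "joint_torque": joint torques, N m; "tool_pos": TCP position; "ee_rot": TCP orientation; "wrist_force": force on the tool from outside, world axes, zero at the start; "wrist_torque": the same for the moment, N m; "width": finger opening in m.
Only numpy, scipy, OpenCV 4.12 (cv2) and the standard library are available. Lean on these libraries where they do the work, as an engineer would, in place of code of your own. Each camera call takes 0.05 s, during which the arm holds its last target.

## Working session

There is one attempt and no reset: what is moved stays moved. The work goes in short steps, Python scripts to look and compute and a tool call to move; the robot and the scene stay as the last step left them, time stands still between calls to the robot, and variables do not carry over. Pictures are saved under pics/ and viewed, and the job is handed in when it is done.

Besides the shell and the picture viewer there is one more tool, called after ">>>" by a JSON object that holds its "method" and its "body", one argument or row to a line. step_arm: Moves the arm, as the interface text tells. Its arguments: {"type":"object","properties":{"commands":{"type":"array"},"fingers":{"type":"number"}},"required":["commands"]}

```bash
ls; mkdir -p pics; python3 - <<'E'
from bench import robot
import cv2,numpy as np,pickle
o=robot.get_obs();print({k:np.round(v,3) for k,v in o.items()})
for n in ["side","top","wrist"]:
    ci=robot.camera_info(n)
    im,d=robot.snapshot(n)
    cv2.imwrite(f"pics/{n}0.png",im[:,:,::-1]);np.savez(f"pics/{n}0.npz",im=im,d=d,**ci)
    print(n,ci)
E
```

```text
pics
{'time': np.float64(0.0), 'joint_positions': array([-1.318,  0.088,  1.372, -0.   ,  1.684, -0.103]), 'qvel': array([-0.   , -0.   ,  0.   ,  0.001,  0.   , -0.   ]), 'joint_torque': array([ 0.0000e+00, -3.4018e+01, -3.0242e+01,  7.2000e-02,  3.3000e-02,
       -0.0000e+00]), 'tool_pos': array([ 0.191, -0.515,  0.212]), 'ee_rot': array([-1.571,  0.002, -1.215]), 'wrist_force': array([ 0.092,  0.233, -0.29 ]), 'wrist_torque': array([-0.002, -0.026, -0.04 ]), 'width': np.float64(0.094)}
side {'fx': 406.58382959193364, 'fy': 406.58382959193364, 'cx': 282.582335755591, 'cy': 211.3907857042253, 'R': array([[-0.95784142, -0.28675132,  0.01770556],
       [-0.2259731 ,  0.71389873, -0.66278561],
       [ 0.17741468, -0.63884449, -0.74859986]]), 't': array([0.62317146, 0.18670594, 0.78281867])}
top {'fx': 397.93426248954637, 'fy': 397.93426248954637, 'cx': 285.54197083539833, 'cy': 206.64447684408333, 'R': array([[ 1.53470450e-02, -9.99882162e-01, -3.61459191e-04],
       [-9.88421939e-01, -1.51165659e-02, -1.50975362e-01],
       [ 1.50952107e-01,  2.67429986e-03, -9.88537460e-01]]), 't': array([6.40630165e-04, 6.36916882e-01, 7.81423640e-01])}
wrist {'fx': 331.79424794944, 'fy': 331.79424794944, 'cx': 275.4045348392126, 'cy': 211.93797209866813, 'R': array([[ 0.34930391, -0.93700855, -0.00132298],
       [-0.90474452, -0.33764297,  0.25968168],
       [-0.24377065, -0.08951086, -0.96569337]]), 't': array([-0.54971287, -0.02703388,  0.39015629])}
```

View pics/top0.png

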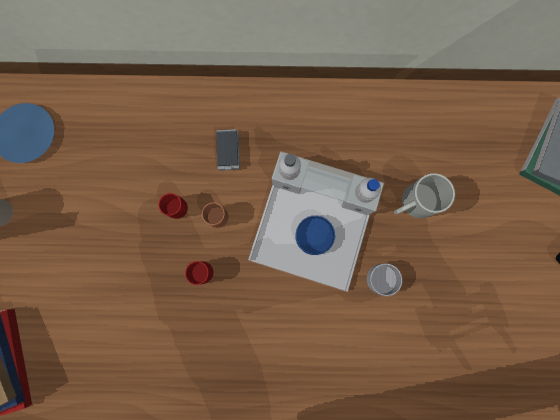

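View pics/side0.png

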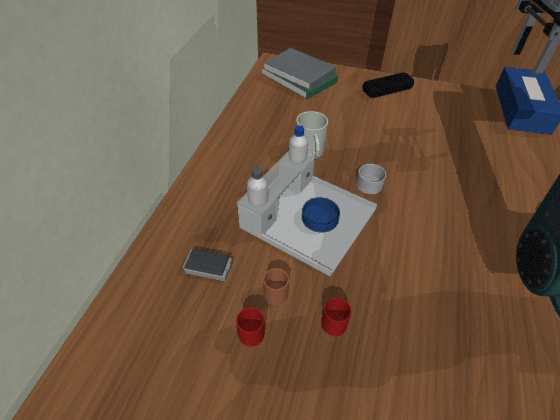

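View pics/wrist0.png

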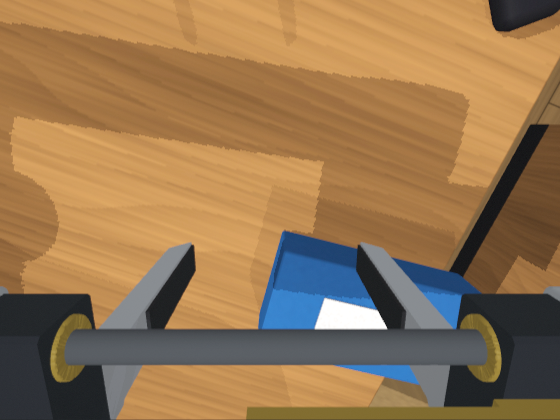

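Top view: copper tin at (214,214). The look-alikes are the red tins at (173,206) and (200,272). Silver is at (385,279) (the mug at (432,196) is not it), and blue is at (315,235), with a blue plate at (24,132) and a blue box off to the side. I'll check the choices in a crop and measure.

```bash
cat > h.py <<'E'
import numpy as np,cv2
from scipy.optimize import least_squares
def load(f): return np.load(f)
def ray(ci,uv,z):
    uv=np.atleast_2d(uv).astype(float)
    d=np.c_[(uv[:,0]-ci['cx'])/ci['fx'],(uv[:,1]-ci['cy'])/ci['fy'],np.ones(len(uv))]@ci['R']
    c=-ci['R'].T@ci['t']
    s=(np.broadcast_to(z,len(uv))-c[2])/d[:,2]
    return c+s[:,None]*d
def cloud(ci,d):
    v,u=np.mgrid[:d.shape[0],:d.shape[1]]
    P=np.stack([(u-ci['cx'])/ci['fx']*d,(v-ci['cy'])/ci['fy']*d,d],-1)
    return (P-ci['t'])@ci['R']
def proj(ci,X):
    c=np.atleast_2d(X)@ci['R'].T+ci['t']
    return np.c_[ci['fx']*c[:,0]/c[:,2]+ci['cx'],ci['fy']*c[:,1]/c[:,2]+ci['cy']]
def circ(P,r=None):
    # robust circle fit
    f=(lambda p:np.hypot(P[:,0]-p[0],P[:,1]-p[1])-(r if r else p[2]))
    s=least_squares(f,[*P[:,:2].mean(0),.03],loss='soft_l1',f_scale=.001)
    return s.x
E
python3 - <<'E'
from h import *
t=load('pics/top0.npz');s=load('pics/side0.npz')
for n,c in(('top',t),('side',s)):
    P=cloud(c,c['d']);im=c['im']
    for nm,uv,zt,r in (('blue',(315,235),.028,.042),('silver',(385,279),.040,.033),('copper',(214,214),.056,.024)):
        if n=='side': uv={'blue':(320,214),'silver':(371,178),'copper':(276,287)}[nm]
        X0=ray(c,uv,zt*.6)[0]
        m=(np.abs(P[...,2]-zt)<.004)&(np.hypot(P[...,0]-X0[0],P[...,1]-X0[1])<.06)&(c['d']>0)
        Q=P[m]
        if len(Q)<5: print(n,nm,len(Q));continue
        x=circ(Q); print(n,nm,len(Q),Q[:,2].mean().round(4),np.round(x,4),'minmax mid',np.round([(Q[:,0].min()+Q[:,0].max())/2,(Q[:,1].min()+Q[:,1].max())/2],4))
a=cv2.resize(t['im'][120:310,140:460,::-1],None,fx=2.4,fy=2.4,interpolation=cv2.INTER_CUBIC);cv2.imwrite('pics/crop1.png',a)
b=cv2.resize(s['im'][100:360,170:430,::-1],None,fx=2.3,fy=2.3,interpolation=cv2.INTER_CUBIC);cv2.imwrite('pics/crop2.png',b)
E
```

```text
top blue 158 0.0276 [ 0.5814 -0.0526  0.0404] minmax mid [ 0.5816 -0.0528]
top silver 143 0.0391 [ 0.491  -0.1972  0.0315] minmax mid [ 0.4914 -0.1968]
top copper 99 0.0553 [0.6197 0.1599 0.0225] minmax mid [0.6201 0.1597]
side blue 170 0.0271 [ 0.5794 -0.053   0.0405] minmax mid [ 0.5795 -0.0533]
side silver 122 0.0391 [ 0.4894 -0.1978  0.0316] minmax mid [ 0.4894 -0.1985]
side copper 140 0.0552 [0.6174 0.1599 0.0225] minmax mid [0.6174 0.1598]
```

View pics/crop1.png

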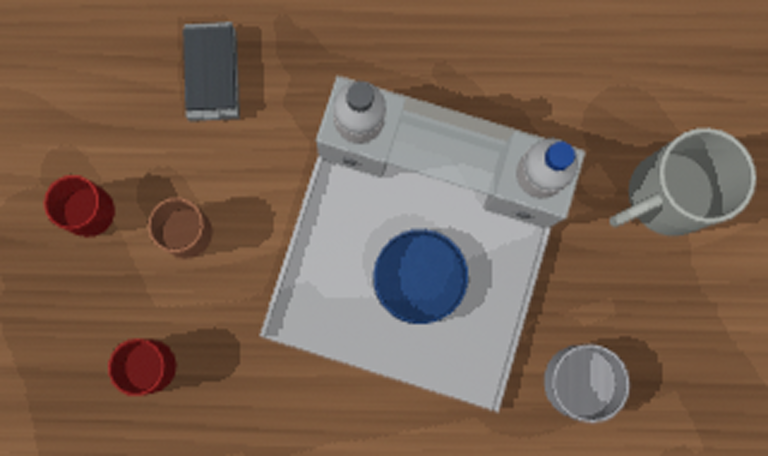

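View pics/crop2.png

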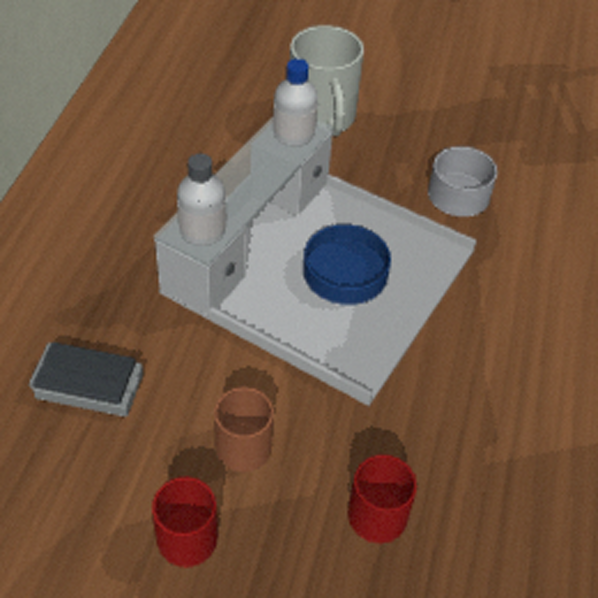

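Copper, silver and blue are confirmed in both crops, and both red tins are separate objects. Next is the caddy pose.

```bash
python3 - <<'E'
from h import *
for n in('top','side'):
    c=load(f'pics/{n}0.npz');P=cloud(c,c['d'])
    near=np.hypot(P[...,0]-.6,P[...,1]+.05)<.22
    for nm,z in(('deck',.081),('lip',.016),('floor',.004)):
        m=near&(np.abs(P[...,2]-z)<(.004 if nm!='floor' else .002))&(c['d']>0)
        # white-ish
        im=c['im'].astype(int);m&=(im.max(-1)-im.min(-1)<35)
        Q=P[m][:,:2].astype(np.float32)
        if len(Q)<5: print(n,nm,len(Q));continue
        r=cv2.minAreaRect(Q);b=cv2.boxPoints(r)
        print(n,nm,len(Q),np.round(r[0],4),np.round(r[1],4),r[2]);print(np.round(b,4).tolist())
c=load('pics/top0.npz')
for uv,z in(((248.75,260),.016),((347.5,291.25),.016),((280.8,152),.081),((383.75,183.75),.081)): print(uv,ray(c,uv,z).round(4))
E
```

```text
top deck 2312 [ 0.6775 -0.1178] [0.315  0.0744] 77.45645904541016
[[0.6068999767303467, -0.26350000500679016], [0.6796000003814697, -0.27970001101493835], [0.7480000257492065, 0.027799999341368675], [0.6754000186920166, 0.04399999976158142]]
top lip 466 [ 0.5945 -0.0548] [0.4084 0.2333] 80.19805908203125
[[0.4447999894618988, -0.2362000048160553], [0.6747000217437744, -0.2759000062942505], [0.7441999912261963, 0.1265999972820282], [0.5142999887466431, 0.1662999987602234]]
top floor 5890 [ 0.6148 -0.0513] [0.4058 0.255 ] 75.39788818359375
[[0.44020000100135803, -0.21549999713897705], [0.6869999766349792, -0.2797999978065491], [0.7893000245094299, 0.11289999634027481], [0.5425000190734863, 0.17720000445842743]]
side deck 1401 [ 0.6734 -0.1172] [0.3113 0.0639] 74.66522979736328
[[0.6014000177383423, -0.2587999999523163], [0.6629999876022339, -0.27570000290870667], [0.7454000115394592, 0.024399999529123306], [0.6837000250816345, 0.04129999876022339]]
side lip 696 [ 0.603  -0.0502] [0.4151 0.2282] 73.46056365966797
[[0.4345000088214874, -0.2167000025510788], [0.6532999873161316, -0.2816999852657318], [0.771399974822998, 0.11630000174045563], [0.5526999831199646, 0.18119999766349792]]
side floor 4433 [ 0.6008 -0.0719] [0.2909 0.3912] 1.5996582508087158
[[0.4499000012874603, 0.11959999799728394], [0.4609000086784363, -0.27149999141693115], [0.7516000270843506, -0.26330000162124634], [0.7407000064849854, 0.12770000100135803]]
(248.75, 260) [[0.5259 0.0869 0.016 ]]
(347.5, 291.25) [[ 0.4641 -0.1223  0.016 ]]
(280.8, 152) [[0.7447 0.0217 0.081 ]]
(383.75, 183.75) [[ 0.6817 -0.1873  0.081 ]]
```

Caddy: yaw ≈ -16.6°, origin ≈ (0.6185, -0.0546). I'll keep the jaws along caddy y (tool yaw +73.4°) with the wrist camera on the robot's side. First move is towards above the silver tin, with the turn.

>>> {"method": "step_arm", "body": {
  "commands": [
    {"xyz": [0.025, 0.0265, 0.003], "twist": [0, 0, 7]},
    {"xyz": [0.05, 0.053, 0.006], "twist": [0, 0, 14]},
    {"xyz": [0.075, 0.0795, 0.009], "twist": [0, 0, 21]},
    {"xyz": [0.1, 0.106, 0.012], "twist": [0, 0, 28]},
    {"xyz": [0.125, 0.1325, 0.015], "twist": [0, 0, 35]},
    {"xyz": [0.15, 0.159, 0.018], "twist": [0, 0, 42]},
    {"xyz": [0.175, 0.1855, 0.018], "twist": [0, 0, 49]},
    {"xyz": [0.2, 0.212, 0.018], "twist": [0, 0, 56]},
    {"xyz": [0.225, 0.2385, 0.018], "twist": [0, 0, 63]},
    {"xyz": [0.25, 0.265, 0.018], "twist": [0, 0, 70]},
    {"xyz": [0.275, 0.2915, 0.018], "twist": [0, 0, 77]},
    {"xyz": [0.298, 0.318, 0.018], "twist": [0, 0, 84]}
  ],
  "fingers": 0
}}

```text
time: 1.15
tool_pos: [0.4906, -0.1959, 0.2312]
ee_rot: [-1.571, 0.0, 0.257]
wrist_force: [-0.3, -0.7, 0.4]
width: 0.0939
```

>>> {"method": "step_arm", "body": {
  "commands": [
    {"xyz": [0, 0, 0], "twist": [0, 0, 7]},
    {"xyz": [0, 0, 0], "twist": [0, 0, 14]},
    {"xyz": [0, 0, 0], "twist": [0, 0, 21]},
    {"xyz": [0, 0, 0], "twist": [0, 0, 28]},
    {"xyz": [0, 0, 0], "twist": [0, 0, 35]},
    {"xyz": [0, 0, 0], "twist": [0, 0, 42]},
    {"xyz": [0, 0, 0], "twist": [0, 0, 49]},
    {"xyz": [0, 0, 0], "twist": [0, 0, 56]},
    {"xyz": [0, 0, 0], "twist": [0, 0, 59]},
    {"xyz": [0, 0, 0], "twist": [0, 0, 59]}
  ]
}}

```text
time: 1.98
tool_pos: [0.4894, -0.1975, 0.2311]
ee_rot: [-1.57, -0.0, 1.282]
wrist_force: [-0.3, 0.0, -0.3]
width: 0.0944
```

```bash
cat >> h.py <<'E'
def snap(n,tag):
    from bench import robot
    ci=robot.camera_info(n);im,d=robot.snapshot(n)
    cv2.imwrite(f"pics/{n}{tag}.png",im[:,:,::-1]);np.savez(f"pics/{n}{tag}.npz",im=im,d=d,**ci)
    return dict(im=im,d=d,**ci)
def rim(c,X0,zt,R=.06,tol=.004):
    P=cloud(c,c['d'])
    m=(np.abs(P[...,2]-zt)<tol)&(np.hypot(P[...,0]-X0[0],P[...,1]-X0[1])<R)&(c['d']>0)
    Q=P[m]; return len(Q),Q[:,2].mean().round(4),circ(Q).round(4)
E
python3 - <<'E'
from h import *
from bench import robot
c=snap('wrist','1')
o=robot.get_obs();print(o['tool_pos'].round(4),o['ee_rot'].round(4),o['joint_positions'].round(2))
print('silver',rim(c,(.49,-.1975),.040)); print('blue',rim(c,(.58,-.053),.028))
E
```

```text
[ 0.4894 -0.1975  0.2311] [-1.5700e+00 -3.0000e-04  1.2796e+00] [-0.49  0.04  1.39  0.    1.72 -1.77]
silver (452, np.float64(0.039), array([ 0.4897, -0.199 ,  0.0314]))
blue (577, np.float64(0.0268), array([ 0.5797, -0.0546,  0.0404]))
```

View pics/wrist1.png

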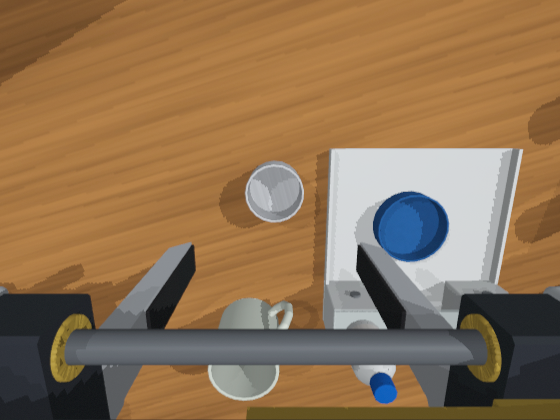

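Wrist view: silver at (274,192) and blue at (411,226), matching the two fixed cameras. Descending to grip the silver tin's upper part, keeping the tips above the blue rim's eventual height.

>>> {"method": "step_arm", "body": {
  "commands": [
    {"xyz": [0, -0.0005, -0.035], "twist": [0, 0, 0]},
    {"xyz": [0, -0.0005, -0.07], "twist": [0, 0, 0]},
    {"xyz": [0, -0.0005, -0.105], "twist": [0, 0, 0]},
    {"xyz": [0, -0.0005, -0.14], "twist": [0, 0, 0]},
    {"xyz": [0, -0.0005, -0.165], "twist": [0, 0, 0]},
    {"xyz": [0, -0.0005, -0.185], "twist": [0, 0, 0]},
    {"xyz": [0, -0.0005, -0.198], "twist": [0, 0, 0]},
    {"xyz": [0, -0.0005, -0.198], "twist": [0, 0, 0]},
    {"xyz": [0, -0.0005, -0.198], "twist": [0, 0, 0]}
  ]
}}

```text
time: 2.78
tool_pos: [0.489, -0.1978, 0.0328]
ee_rot: [-1.569, -0.001, 1.28]
wrist_force: [-0.2, -0.3, 0.2]
width: 0.0938
```

>>> {"method": "step_arm", "body": {
  "commands": [
    {"xyz": [0, 0, 0], "twist": [0, 0, 0]},
    {"xyz": [0, 0, 0], "twist": [0, 0, 0]},
    {"xyz": [0, 0, 0], "twist": [0, 0, 0]},
    {"xyz": [0, 0, 0], "twist": [0, 0, 0]},
    {"xyz": [0, 0, 0], "twist": [0, 0, 0]},
    {"xyz": [0, 0, 0], "twist": [0, 0, 0]},
    {"xyz": [0, 0, 0], "twist": [0, 0, 0]},
    {"xyz": [0, 0, 0], "twist": [0, 0, 0]}
  ],
  "fingers": 255
}}

```text
time: 3.45
tool_pos: [0.4901, -0.1984, 0.0345]
ee_rot: [-1.572, 0.0, 1.281]
wrist_force: [-0.7, -0.1, 6.1]
width: 0.0657
```

>>> {"method": "step_arm", "body": {
  "commands": [
    {"xyz": [0, 0, 0.015], "twist": [0, 0, 0]},
    {"xyz": [0, 0, 0.04], "twist": [0, 0, 0]},
    {"xyz": [0, 0, 0.07], "twist": [0, 0, 0]},
    {"xyz": [0, 0, 0.1], "twist": [0, 0, 0]},
    {"xyz": [0, 0, 0.1], "twist": [0, 0, 0]},
    {"xyz": [0, 0, 0.1], "twist": [0, 0, 0]}
  ]
}}

```text
time: 3.95
tool_pos: [0.4905, -0.1985, 0.1348]
ee_rot: [-1.574, 0.0, 1.281]
wrist_force: [-0.1, 0.5, -1.4]
width: 0.0661
```

```bash
python3 - <<'E'
from h import *
from bench import robot
o=robot.get_obs();print(o['tool_pos'].round(4),o['wrist_force'].round(2),o['width'])
c=snap('wrist','2');s=snap('side','2')
for z in (.13,.134,.138,.142): print(z,rim(c,(.49,-.198),z,tol=.002))
P=cloud(s,s['d']);m=(np.hypot(P[...,0]-.489,P[...,1]+.198)<.036)&(P[...,2]>.05)
im=s['im']; print(np.histogram(P[m][:,2],20))
cv2.imwrite('pics/s2c.png',cv2.resize(im[60:300,250:510,::-1],None,fx=2.3,fy=2.3))
E
```

```text
[ 0.4905 -0.1985  0.1348] [-0.11  0.53 -1.35] 0.06606316610975785
0.13 (683, np.float64(0.13), array([ 0.4891, -0.1982,  0.0315]))
0.134 (815, np.float64(0.134), array([ 0.4891, -0.1982,  0.0316]))
0.138 (1855, np.float64(0.1387), array([ 0.4898, -0.1984,  0.0315]))
0.142 (611, np.float64(0.1409), array([ 0.4899, -0.1983,  0.0321]))
(array([233, 235, 157,   7,   2,   1,  10,   8,  69,  76, 288, 215, 102,
       203, 179, 154, 326, 298, 346, 312]), array([0.09827036, 0.11460362, 0.13093688, 0.14727014, 0.1636034 ,
       0.17993666, 0.19626992, 0.21260318, 0.22893644, 0.2452697 ,
       0.26160296, 0.27793622, 0.29426948, 0.31060274, 0.326936  ,
       0.34326926, 0.35960252, 0.37593578, 0.39226904, 0.4086023 ,
       0.42493556]))
```

View pics/s2c.png

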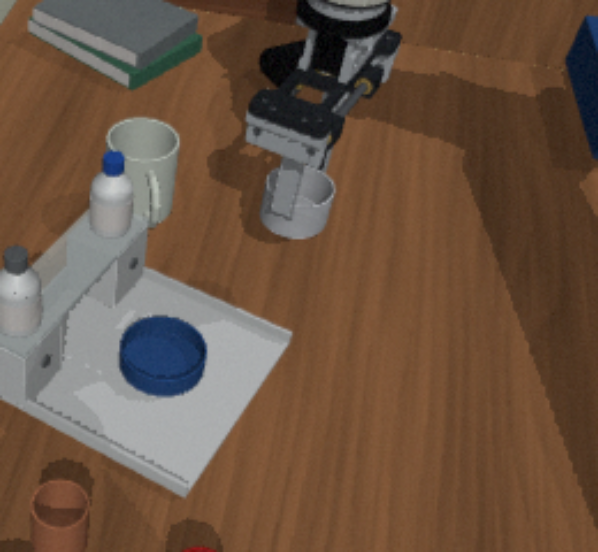

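View pics/wrist2.png

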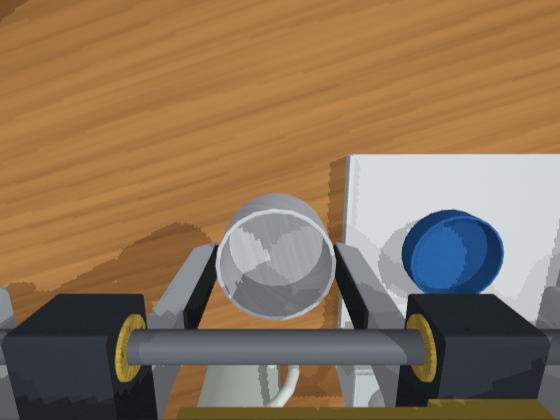

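Wrist and side views: the silver tin is held level, rim centre at (275,262). Shifting over the blue tin by (0.090, 0.1445).

>>> {"method": "step_arm", "body": {
  "commands": [
    {"xyz": [0.015, 0.024, 0], "twist": [0, 0, 0]},
    {"xyz": [0.03, 0.048, 0], "twist": [0, 0, 0]},
    {"xyz": [0.045, 0.072, 0], "twist": [0, 0, 0]},
    {"xyz": [0.06, 0.096, 0], "twist": [0, 0, 0]},
    {"xyz": [0.075, 0.12, 0], "twist": [0, 0, 0]},
    {"xyz": [0.085, 0.136, 0], "twist": [0, 0, 0]},
    {"xyz": [0.09, 0.1445, 0], "twist": [0, 0, 0]},
    {"xyz": [0.09, 0.1445, 0], "twist": [0, 0, 0]},
    {"xyz": [0.09, 0.1445, -0.025], "twist": [0, 0, 0]},
    {"xyz": [0.09, 0.1445, -0.05], "twist": [0, 0, 0]},
    {"xyz": [0.09, 0.1445, -0.06], "twist": [0, 0, 0]},
    {"xyz": [0.09, 0.1445, -0.06], "twist": [0, 0, 0]}
  ]
}}

```text
time: 5.05
tool_pos: [0.576, -0.0541, 0.0689]
ee_rot: [-1.562, 0.001, 1.28]
wrist_force: [-0.8, -1.1, -0.7]
width: 0.066
```

```bash
python3 - <<'E'
from h import *
from bench import robot
o=robot.get_obs();print(o['tool_pos'].round(4),o['wrist_force'].round(2),o['width'])
c=snap('wrist','3');s=snap('side','3')
print('silver',rim(c,(.58,-.053),.08)); print('blue',rim(c,(.58,-.053),.028,tol=.003))
cv2.imwrite('pics/s3c.png',cv2.resize(s['im'][100:300,220:440,::-1],None,fx=2.7,fy=2.7))
E
```

```text
[ 0.576  -0.0541  0.0689] [-0.77 -1.08 -0.7 ] 0.06601988161647879
silver (471, np.float64(0.0801), array([ 0.5535, -0.0475,  0.0409]))
blue (738, np.float64(0.0272), array([ 0.58  , -0.0541,  0.0403]))
```

View pics/s3c.png

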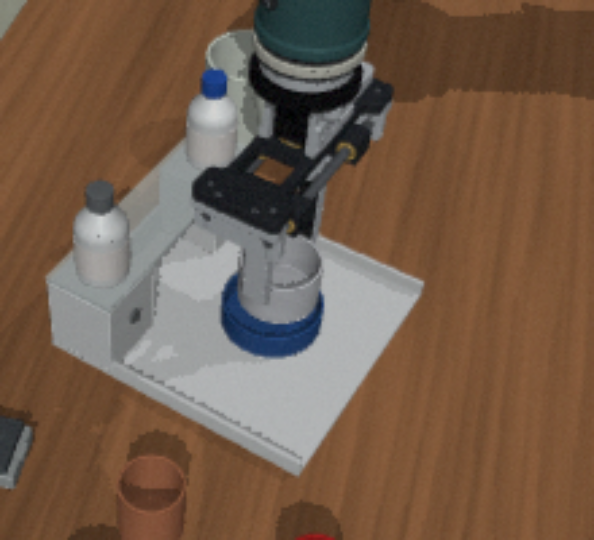

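View pics/wrist3.png

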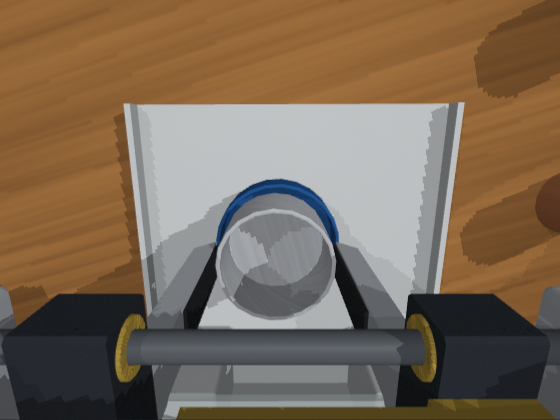

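>>> {"method": "step_arm", "body": {
  "commands": [
    {"xyz": [0, 0, 0], "twist": [0, 0, 0]},
    {"xyz": [0, 0, 0], "twist": [0, 0, 0]},
    {"xyz": [0, 0, 0], "twist": [0, 0, 0]}
  ]
}}

```text
time: 5.4
tool_pos: [0.5805, -0.0539, 0.0752]
ee_rot: [-1.574, -0.0, 1.281]
wrist_force: [-0.2, 0.0, -0.8]
width: 0.066
```

```bash
python3 - <<'E'
from h import *
from bench import robot
c=snap('wrist','4')
P=cloud(c,c['d']);m=(np.hypot(P[...,0]-.578,P[...,1]+.054)<.04)&(P[...,2]<.1)&(P[...,2]>.02)
m[320:]=0
print(np.histogram(P[m][:,2],np.arange(.02,.1,.004)))
for z in(.07,.074,.078): 
  Q=P[m&(np.abs(P[...,2]-z)<.002)]; print(z,len(Q),circ(Q).round(4))
print('blue',rim(c,(.58,-.053),.028,tol=.002)); 
o=robot.get_obs();print(o['tool_pos'].round(4),o['ee_rot'].round(4),o['wrist_force'].round(2))
E
```

```text
(array([ 101,  580,   68,    0,    1, 5040,  763,  460,  489,  523,  538,
        601,  677,  737, 1540,  882,  158,  180,  208]), array([0.02 , 0.024, 0.028, 0.032, 0.036, 0.04 , 0.044, 0.048, 0.052,
       0.056, 0.06 , 0.064, 0.068, 0.072, 0.076, 0.08 , 0.084, 0.088,
       0.092, 0.096]))
0.07 677 [ 0.5792 -0.0537  0.0315]
0.074 737 [ 0.5792 -0.0537  0.0315]
0.078 1540 [ 0.5797 -0.0539  0.0314]
blue (742, np.float64(0.0273), array([ 0.5802, -0.0542,  0.0404]))
[ 0.5804 -0.0538  0.0749] [-1.5733e+00 -3.0000e-04  1.2807e+00] [-0.03 -0.1  -1.39]
```

Centred within 1 mm; bottom at about 0.040. Lowering to seat.

>>> {"method": "step_arm", "body": {
  "commands": [
    {"xyz": [0, 0, -0.01], "twist": [0, 0, 0]},
    {"xyz": [0, 0, -0.018], "twist": [0, 0, 0]},
    {"xyz": [0, 0, -0.024], "twist": [0, 0, 0]},
    {"xyz": [0, 0, -0.029], "twist": [0, 0, 0]},
    {"xyz": [0, 0, -0.032], "twist": [0, 0, 0]},
    {"xyz": [0, 0, -0.032], "twist": [0, 0, 0]},
    {"xyz": [0, 0, -0.032], "twist": [0, 0, 0]},
    {"xyz": [0, 0, -0.032], "twist": [0, 0, 0]}
  ]
}}

```text
time: 6.12
tool_pos: [0.5795, -0.0535, 0.0415]
ee_rot: [-1.571, -0.0, 1.281]
wrist_force: [-1.1, 0.4, 2.2]
width: 0.066
```

>>> {"method": "step_arm", "body": {
  "commands": [
    {"xyz": [0, 0, 0], "twist": [0, 0, 0]},
    {"xyz": [0, 0, 0], "twist": [0, 0, 0]},
    {"xyz": [0, 0, 0], "twist": [0, 0, 0]},
    {"xyz": [0, 0, 0], "twist": [0, 0, 0]},
    {"xyz": [0, 0, 0], "twist": [0, 0, 0]},
    {"xyz": [0, 0, 0.02], "twist": [0, 0, 0]},
    {"xyz": [0, 0, 0.05], "twist": [0, 0, 0]},
    {"xyz": [0, 0, 0.085], "twist": [0, 0, 0]},
    {"xyz": [0, 0, 0.12], "twist": [0, 0, 0]},
    {"xyz": [0, 0, 0.155], "twist": [0, 0, 0]},
    {"xyz": [0, 0, 0.16], "twist": [0, 0, 0]}
  ],
  "fingers": 20
}}

```text
time: 7.03
tool_pos: [0.5827, -0.0542, 0.2099]
ee_rot: [-1.585, -0.001, 1.281]
wrist_force: [0.3, 0.1, 0.6]
width: 0.0867
```

```bash
python3 - <<'E'
from h import *
from bench import robot
c=snap('wrist','5');t=snap('top','5');s=snap('side','5')
for n,k in(('w',c),('t',t),('s',s)):
  print(n,'silver',rim(k,(.58,-.053),.047,R=.045),'blue',rim(k,(.58,-.053),.028,tol=.002))
  print(n,'copper',rim(k,(.6185,.16),.056,R=.04))
print(ray(t,(173,206),.056))
o=robot.get_obs();print(o['tool_pos'].round(4),o['ee_rot'].round(4),o['wrist_force'].round(2))
E
```

```text
w silver (520, np.float64(0.046), array([ 0.5791, -0.0535,  0.0314])) blue (603, np.float64(0.0274), array([ 0.5801, -0.0541,  0.0401]))
w copper (529, np.float64(0.0547), array([0.6181, 0.1582, 0.0225]))
t silver (50, np.float64(0.0464), array([ 0.5802, -0.0521,  0.0314])) blue (52, np.float64(0.0278), array([ 0.5815, -0.0528,  0.0404]))
t copper (93, np.float64(0.0555), array([0.6198, 0.1599, 0.0226]))
s silver (149, np.float64(0.0459), array([ 0.5785, -0.0524,  0.0315])) blue (165, np.float64(0.0279), array([ 0.5788, -0.049 ,  0.0359]))
s copper (148, np.float64(0.055), array([0.6174, 0.1599, 0.0224]))
[[0.63345585 0.24294025 0.056     ]]
[ 0.5797 -0.0536  0.2016] [-1.5717e+00 -2.0000e-04  1.2808e+00] [ 0.37 -0.58 -1.49]
```

View pics/wrist5.png

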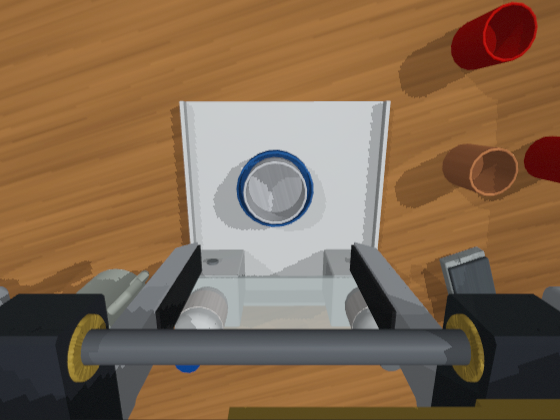

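Silver is seated flat and nearly centred: its rim is at z≈0.047, silver at (275,190). Going to the copper tin (495,172) with the jaws partly closed to clear the red tin beside it.

>>> {"method": "step_arm", "body": {
  "commands": [
    {"xyz": [0.006, 0.032, 0], "twist": [0, 0, 0]},
    {"xyz": [0.012, 0.066, 0], "twist": [0, 0, 0]},
    {"xyz": [0.018, 0.1, 0], "twist": [0, 0, 0]},
    {"xyz": [0.025, 0.135, 0], "twist": [0, 0, 0]},
    {"xyz": [0.031, 0.17, 0], "twist": [0, 0, 0]},
    {"xyz": [0.036, 0.197, 0], "twist": [0, 0, 0]},
    {"xyz": [0.039, 0.212, 0], "twist": [0, 0, 0]},
    {"xyz": [0.039, 0.212, -0.02], "twist": [0, 0, 0]},
    {"xyz": [0.039, 0.212, -0.04], "twist": [0, 0, 0]},
    {"xyz": [0.039, 0.212, -0.06], "twist": [0, 0, 0]},
    {"xyz": [0.039, 0.212, -0.06], "twist": [0, 0, 0]},
    {"xyz": [0.039, 0.212, -0.06], "twist": [0, 0, 0]}
  ],
  "fingers": 65
}}

```text
time: 8.18
tool_pos: [0.6169, 0.1575, 0.1382]
ee_rot: [-1.565, 0.003, 1.28]
wrist_force: [-0.7, 0.8, 0.4]
width: 0.0701
```

```bash
python3 - <<'E'
from h import *
from bench import robot
c=snap('wrist','6')
print('copper',rim(c,(.6185,.16),.056,R=.04))
o=robot.get_obs();print(o['tool_pos'].round(4),o['ee_rot'].round(4),o['width'])
E
```

```text
copper (632, np.float64(0.0549), array([0.6183, 0.159 , 0.0224]))
[0.6181 0.1578 0.1404] [-1.5686e+00  1.3000e-03  1.2802e+00] 0.07044697878302918
```

View pics/wrist6.png

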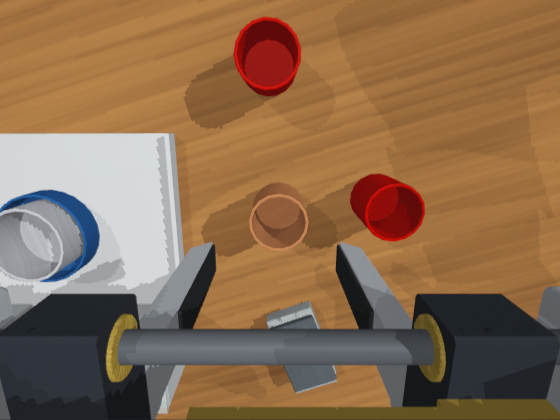

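Copper at (278,221) is centred between the fingers, and the red tin at (393,212) clears the right finger. Descend and grip.

>>> {"method": "step_arm", "body": {
  "commands": [
    {"xyz": [0, 0.001, -0.03], "twist": [0, 0, 0]},
    {"xyz": [0, 0.001, -0.055], "twist": [0, 0, 0]},
    {"xyz": [0, 0.001, -0.075], "twist": [0, 0, 0]},
    {"xyz": [0, 0.001, -0.087], "twist": [0, 0, 0]},
    {"xyz": [0, 0.001, -0.0925], "twist": [0, 0, 0]},
    {"xyz": [0, 0.001, -0.0925], "twist": [0, 0, 0]},
    {"xyz": [0, 0.001, -0.0925], "twist": [0, 0, 0]},
    {"xyz": [0, 0.001, -0.0925], "twist": [0, 0, 0]}
  ]
}}

```text
time: 8.9
tool_pos: [0.62, 0.1596, 0.0513]
ee_rot: [-1.574, -0.002, 1.281]
wrist_force: [-0.8, -0.2, 0.5]
width: 0.0697
```

>>> {"method": "step_arm", "body": {
  "commands": [
    {"xyz": [0, 0, 0], "twist": [0, 0, 0]},
    {"xyz": [0, 0, 0], "twist": [0, 0, 0]},
    {"xyz": [0, 0, 0], "twist": [0, 0, 0]},
    {"xyz": [0, 0, 0], "twist": [0, 0, 0]},
    {"xyz": [0, 0, 0], "twist": [0, 0, 0]},
    {"xyz": [0, 0, 0], "twist": [0, 0, 0]},
    {"xyz": [0, 0, 0], "twist": [0, 0, 0]}
  ],
  "fingers": 255
}}

```text
time: 9.48
tool_pos: [0.6188, 0.1595, 0.0496]
ee_rot: [-1.572, -0.0, 1.281]
wrist_force: [-0.4, 0.4, 3.1]
width: 0.0469
```

>>> {"method": "step_arm", "body": {
  "commands": [
    {"xyz": [0, 0, 0.015], "twist": [0, 0, 0]},
    {"xyz": [0, 0, 0.04], "twist": [0, 0, 0]},
    {"xyz": [0, 0, 0.07], "twist": [0, 0, 0]},
    {"xyz": [0, 0, 0.09], "twist": [0, 0, 0]},
    {"xyz": [0, 0, 0.1], "twist": [0, 0, 0]},
    {"xyz": [0, 0, 0.1], "twist": [0, 0, 0]},
    {"xyz": [0, 0, 0.1], "twist": [0, 0, 0]}
  ]
}}

```text
time: 10.07
tool_pos: [0.6184, 0.1594, 0.1483]
ee_rot: [-1.57, 0.0, 1.281]
wrist_force: [-0.6, 0.3, -0.5]
width: 0.047
```

```bash
python3 - <<'E'
from h import *
from bench import robot
c=snap('wrist','7')
P=cloud(c,c['d'])
for z in(.135,.14,.145,.15,.155): print(z,rim(c,(.6185,.16),z,R=.035,tol=.002))
o=robot.get_obs();print(o['tool_pos'].round(4),o['ee_rot'].round(4),o['width'])
E
```

```text
0.135 (369, np.float64(0.135), array([0.617 , 0.1597, 0.0224]))
0.14 (425, np.float64(0.14), array([0.617 , 0.1597, 0.0225]))
0.145 (547, np.float64(0.1451), array([0.6169, 0.1598, 0.0227]))
0.15 (598, np.float64(0.15), array([0.6169, 0.16  , 0.0227]))
0.155 (1262, np.float64(0.1542), array([0.618 , 0.1594, 0.0226]))
[0.6177 0.1593 0.147 ] [-1.5681e+00  1.2000e-03  1.2809e+00] 0.04691176735012653
```

View pics/wrist7.png

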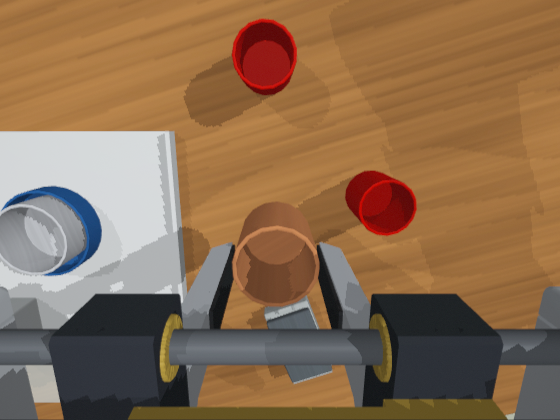

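Copper is held level at (277,265). Reverse the shift to over the silver tin and lower part way.

>>> {"method": "step_arm", "body": {
  "commands": [
    {"xyz": [-0.006, -0.032, 0], "twist": [0, 0, 0]},
    {"xyz": [-0.012, -0.066, 0], "twist": [0, 0, 0]},
    {"xyz": [-0.018, -0.1, 0], "twist": [0, 0, 0]},
    {"xyz": [-0.025, -0.135, 0], "twist": [0, 0, 0]},
    {"xyz": [-0.031, -0.17, 0], "twist": [0, 0, 0]},
    {"xyz": [-0.036, -0.197, 0], "twist": [0, 0, 0]},
    {"xyz": [-0.039, -0.213, 0], "twist": [0, 0, 0]},
    {"xyz": [-0.039, -0.213, -0.015], "twist": [0, 0, 0]},
    {"xyz": [-0.039, -0.213, -0.03], "twist": [0, 0, 0]},
    {"xyz": [-0.039, -0.213, -0.04], "twist": [0, 0, 0]},
    {"xyz": [-0.039, -0.213, -0.04], "twist": [0, 0, 0]},
    {"xyz": [-0.039, -0.213, -0.04], "twist": [0, 0, 0]}
  ]
}}

```text
time: 11.12
tool_pos: [0.5783, -0.0532, 0.1069]
ee_rot: [-1.567, 0.0, 1.281]
wrist_force: [-0.6, 0.2, -0.8]
width: 0.047
```

>>> {"method": "step_arm", "body": {
  "commands": [
    {"xyz": [0, 0, 0], "twist": [0, 0, 0]},
    {"xyz": [0, 0, 0], "twist": [0, 0, 0]}
  ]
}}

```text
time: 11.28
tool_pos: [0.5802, -0.0534, 0.1098]
ee_rot: [-1.572, -0.0, 1.281]
wrist_force: [0.4, -0.0, -0.9]
width: 0.0469
```

```bash
python3 - <<'E'
from h import *
from bench import robot
c=snap('wrist','8')
for z in(.1,.105,.11,.115): print(z,rim(c,(.58,-.053),z,R=.028,tol=.002))
print('silver',rim(c,(.58,-.053),.047,R=.036,tol=.002),rim(c,(.58,-.053),.028,R=.05,tol=.002))
o=robot.get_obs();print(o['tool_pos'].round(4),o['ee_rot'].round(4),o['width'])
E
```

```text
0.1 (404, np.float64(0.1001), array([ 0.5789, -0.053 ,  0.0224]))
0.105 (478, np.float64(0.105), array([ 0.5788, -0.053 ,  0.0225]))
0.11 (531, np.float64(0.11), array([ 0.5788, -0.053 ,  0.0225]))
0.115 (1403, np.float64(0.1153), array([ 0.5796, -0.0533,  0.0224]))
silver (562, np.float64(0.0463), array([ 0.5793, -0.0536,  0.0314])) (724, np.float64(0.0273), array([ 0.5802, -0.0542,  0.0401]))
[ 0.5803 -0.0534  0.11  ] [-1.5727e+00 -2.0000e-04  1.2813e+00] 0.046780196549567166
```

View pics/wrist8.png

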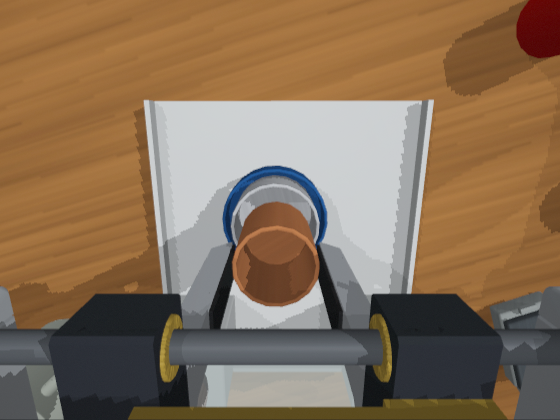

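Aligned to under 1 mm. Lower and seat.

>>> {"method": "step_arm", "body": {
  "commands": [
    {"xyz": [0, 0, -0.015], "twist": [0, 0, 0]},
    {"xyz": [0, 0, -0.028], "twist": [0, 0, 0]},
    {"xyz": [0, 0, -0.037], "twist": [0, 0, 0]},
    {"xyz": [0, 0, -0.043], "twist": [0, 0, 0]},
    {"xyz": [0, 0, -0.047], "twist": [0, 0, 0]},
    {"xyz": [0, 0, -0.049], "twist": [0, 0, 0]},
    {"xyz": [0, 0, -0.049], "twist": [0, 0, 0]},
    {"xyz": [0, 0, -0.049], "twist": [0, 0, 0]},
    {"xyz": [0, 0, -0.049], "twist": [0, 0, 0]}
  ]
}}

```text
time: 12.08
tool_pos: [0.5801, -0.0537, 0.0607]
ee_rot: [-1.572, -0.0, 1.281]
wrist_force: [0.4, -0.2, -0.4]
width: 0.0467
```

>>> {"method": "step_arm", "body": {
  "commands": [
    {"xyz": [0, 0, -0.001], "twist": [0, 0, 0]},
    {"xyz": [0, 0, -0.0015], "twist": [0, 0, 0]},
    {"xyz": [0, 0, -0.0015], "twist": [0, 0, 0]},
    {"xyz": [0, 0, -0.0015], "twist": [0, 0, 0]}
  ]
}}

```text
time: 12.42
tool_pos: [0.5802, -0.0537, 0.0596]
ee_rot: [-1.573, -0.0, 1.281]
wrist_force: [-0.3, 0.4, 3.3]
width: 0.0472
```

>>> {"method": "step_arm", "body": {
  "commands": [
    {"xyz": [0, 0, 0], "twist": [0, 0, 0]},
    {"xyz": [0, 0, 0], "twist": [0, 0, 0]},
    {"xyz": [0, 0, 0], "twist": [0, 0, 0]},
    {"xyz": [0, 0, 0], "twist": [0, 0, 0]},
    {"xyz": [0, 0, 0.02], "twist": [0, 0, 0]},
    {"xyz": [0, 0, 0.05], "twist": [0, 0, 0]},
    {"xyz": [0, 0, 0.085], "twist": [0, 0, 0]},
    {"xyz": [0, 0, 0.12], "twist": [0, 0, 0]},
    {"xyz": [0, 0, 0.12], "twist": [0, 0, 0]},
    {"xyz": [0, 0, 0.12], "twist": [0, 0, 0]}
  ],
  "fingers": 80
}}

```text
time: 13.25
tool_pos: [0.5811, -0.0538, 0.1815]
ee_rot: [-1.577, -0.001, 1.281]
wrist_force: [0.3, 0.9, -0.4]
width: 0.0647
```

```bash
python3 - <<'E'
from h import *
from bench import robot
c=snap('wrist','9');t=snap('top','9');s=snap('side','9')
for n,k in(('w',c),('t',t),('s',s)):
  print(n,'copper',rim(k,(.58,-.053),.065,R=.035),'silver',rim(k,(.58,-.053),.047,R=.045,tol=.002),'blue',rim(k,(.58,-.053),.028,tol=.002))
o=robot.get_obs();print(o['tool_pos'].round(4),o['ee_rot'].round(4),o['width'])
# caddy in wrist view: front edge and side lip lines
P=cloud(c,c['d']);im=c['im'].astype(int)
w=(im.max(-1)-im.min(-1)<30)&(im.mean(-1)>110)
for nm,z,tol in(('floor',.004,.002),('lip',.016,.002),('deck',.081,.003)):
  m=w&(abs(P[...,2]-z)<tol)&(np.hypot(P[...,0]-.6,P[...,1]+.05)<.2); m[330:]=0
  np.save(f'pics/{nm}.npy',P[m])
  Q=P[m][:,:2]-[.6185,-.0546]; a=np.radians(-16.6)
  q=Q@np.array([[np.cos(a),-np.sin(a)],[np.sin(a),np.cos(a)]])
  print(nm,len(q),np.percentile(q,[0.5,2,50,98,99.5],axis=0).round(4).tolist())
a=cv2.resize(s['im'][100:300,220:440,::-1],None,fx=2.7,fy=2.7)
cv2.imwrite('pics/s9c.png',a)
E
```

```text
w copper (531, np.float64(0.0647), array([ 0.5797, -0.0536,  0.0224])) silver (602, np.float64(0.0464), array([ 0.5792, -0.0536,  0.0312])) blue (737, np.float64(0.0274), array([ 0.5803, -0.0541,  0.0401]))
t copper (31, np.float64(0.0655), array([ 0.5809, -0.052 ,  0.0223])) silver (38, np.float64(0.0464), array([ 0.5808, -0.0523,  0.0316])) blue (48, np.float64(0.0278), array([ 0.5795, -0.0529,  0.0388]))
s copper (122, np.float64(0.0646), array([ 0.5791, -0.0523,  0.0225])) silver (116, np.float64(0.0469), array([ 0.5782, -0.0482,  0.0272])) blue (148, np.float64(0.0278), array([ 0.5796, -0.0508,  0.0374]))
[ 0.5785 -0.0534  0.1762] [-1.5669e+00  3.0000e-04  1.2808e+00] 0.0648676069087081
floor 26868 [[-0.1287, -0.1056], [-0.1268, -0.1027], [-0.0554, 0.0083], [0.0721, 0.1033], [0.0785, 0.106]]
lip 1420 [[-0.1281, -0.11], [-0.126, -0.1098], [-0.048, 0.093], [0.041, 0.1099], [0.0497, 0.1102]]
deck 4776 [[0.0402, -0.0688], [0.0406, -0.0643], [0.0565, -0.0019], [0.0757, 0.104], [0.0763, 0.1072]]
```

View pics/wrist9.png

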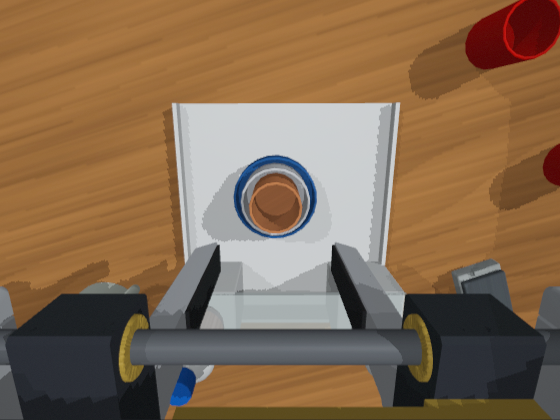

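View pics/s9c.png

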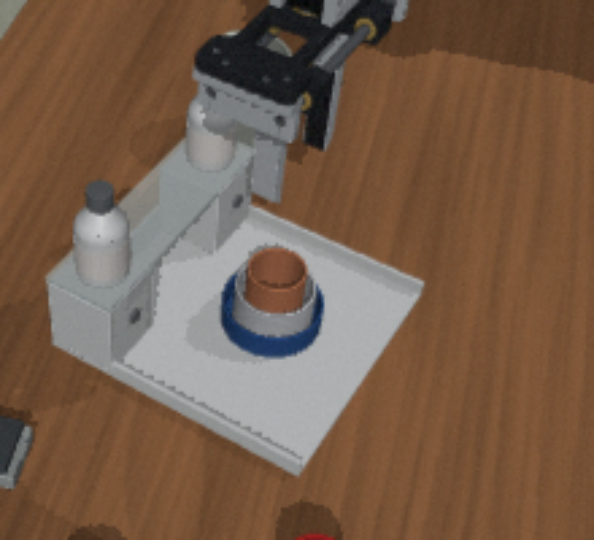

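The nest is flat: rims at 0.065, 0.046 and 0.027 in the wrist view (copper at (276,207), blue ring at (276,197)). In caddy axes the blue tin is at (-37,-10). I'll push it from the front with two spread fingers at low height, leaning the gripper back 20° to clear deck and bottles. First step: back off and tilt.

>>> {"method": "step_arm", "body": {
  "commands": [
    {"xyz": [-0.012, 0.004, 0], "twist": [-1.4, -4.8, 0]},
    {"xyz": [-0.025, 0.0075, 0], "twist": [-2.8, -9.6, 0]},
    {"xyz": [-0.039, 0.011, 0], "twist": [-4.2, -14.4, 0]},
    {"xyz": [-0.0515, 0.015, 0], "twist": [-5.7, -19.2, 0]},
    {"xyz": [-0.0515, 0.015, -0.02], "twist": [-5.7, -19.2, 0]},
    {"xyz": [-0.0515, 0.015, -0.05], "twist": [-5.7, -19.2, 0]},
    {"xyz": [-0.0515, 0.015, -0.08], "twist": [-5.7, -19.2, 0]},
    {"xyz": [-0.0515, 0.015, -0.1], "twist": [-5.7, -19.2, 0]},
    {"xyz": [-0.0515, 0.015, -0.11], "twist": [-5.7, -19.2, 0]},
    {"xyz": [-0.0515, 0.015, -0.11], "twist": [-5.7, -19.2, 0]},
    {"xyz": [-0.0515, 0.015, -0.11], "twist": [-5.7, -19.2, 0]},
    {"xyz": [-0.0515, 0.015, -0.11], "twist": [-5.7, -19.2, 0]}
  ],
  "fingers": 92
}}

```text
time: 14.4
tool_pos: [0.5291, -0.0387, 0.0698]
ee_rot: [-1.922, -0.001, 1.281]
wrist_force: [0.6, 0.4, -0.1]
width: 0.0605
```

```bash
cat >> h.py <<'E'
def cad(p,a=np.radians(-16.6),o=(.6185,-.0546)):
    d=np.atleast_2d(p)[:,:2]-o; return d@np.array([[np.cos(a),-np.sin(a)],[np.sin(a),np.cos(a)]])
def state():
    from bench import robot
    from scipy.spatial.transform import Rotation as Ro
    o=robot.get_obs();R=Ro.from_euler('xyz',o['ee_rot']).as_matrix()
    tip=o['tool_pos']+.008*R[:,1]
    print('t',round(o['time'],2),'tcp',o['tool_pos'].round(4),'tip cad',cad(tip).round(4),'tipz',tip[2].round(4),'toolx',R[:,0].round(3),'tooly',R[:,1].round(3),'w',round(o['width'],4),'F cad',cad(o['wrist_force'],o=(0,0)).round(2),o['wrist_force'][2].round(2))
E
python3 - <<'E'
from h import *
state(); s=snap('side','10')
cv2.imwrite('pics/s10c.png',cv2.resize(s['im'][60:300,200:480,::-1],None,fx=2.5,fy=2.5))
E
```

```text
t 14.4 tcp [ 0.5291 -0.0387  0.0698] tip cad [[-0.0874 -0.0103]] tipz 0.0623 toolx [0.286 0.958 0.001] tooly [ 0.33  -0.098 -0.939] w 0.0605 F cad [[0.48 0.55]] -0.13
```

View pics/s10c.png

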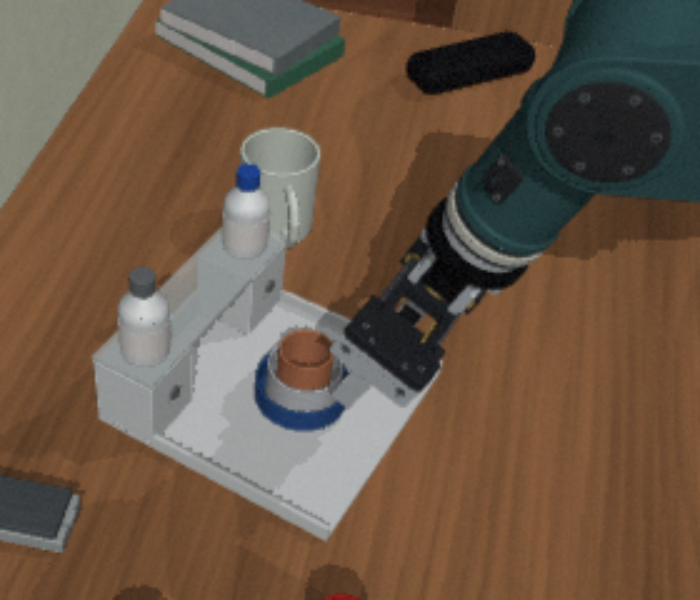

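The tilt is right and the fingers sit in front of the set. Lower slowly to a fingertip height of about 11 mm.

>>> {"method": "step_arm", "body": {
  "commands": [
    {"xyz": [0, 0, -0.015], "twist": [0, 0, 0]},
    {"xyz": [0, 0, -0.027], "twist": [0, 0, 0]},
    {"xyz": [0, 0, -0.036], "twist": [0, 0, 0]},
    {"xyz": [0, 0, -0.042], "twist": [0, 0, 0]},
    {"xyz": [0, 0, -0.046], "twist": [0, 0, 0]},
    {"xyz": [0, 0, -0.049], "twist": [0, 0, 0]},
    {"xyz": [0, 0, -0.051], "twist": [0, 0, 0]},
    {"xyz": [0, 0, -0.051], "twist": [0, 0, 0]},
    {"xyz": [0, 0, -0.051], "twist": [0, 0, 0]}
  ]
}}

```text
time: 15.2
tool_pos: [0.5284, -0.0386, 0.0179]
ee_rot: [-1.921, -0.001, 1.281]
wrist_force: [0.5, -0.4, 0.1]
width: 0.0598
```

```bash
python3 - <<'E'
from h import *
state()
E
```

```text
t 15.2 tcp [ 0.5284 -0.0386  0.0179] tip cad [[-0.0882 -0.0104]] tipz 0.0104 toolx [0.286 0.958 0.001] tooly [ 0.329 -0.097 -0.939] w 0.0598 F cad [[ 0.62 -0.24]] 0.11
```

>>> {"method": "step_arm", "body": {
  "commands": [
    {"xyz": [0.0038, -0.0011, 0], "twist": [0, 0, 0]},
    {"xyz": [0.0077, -0.0023, 0], "twist": [0, 0, 0]},
    {"xyz": [0.0115, -0.0034, 0], "twist": [0, 0, 0]},
    {"xyz": [0.0153, -0.0046, 0], "twist": [0, 0, 0]},
    {"xyz": [0.0192, -0.0057, 0], "twist": [0, 0, 0]},
    {"xyz": [0.0225, -0.0057, 0], "twist": [0, 0, 0]},
    {"xyz": [0.0257, -0.0057, 0], "twist": [0, 0, 0]},
    {"xyz": [0.029, -0.0056, 0], "twist": [0, 0, 0]},
    {"xyz": [0.0322, -0.0054, 0], "twist": [0, 0, 0]},
    {"xyz": [0.0355, -0.0052, 0], "twist": [0, 0, 0]},
    {"xyz": [0.0385, -0.005, 0], "twist": [0, 0, 0]},
    {"xyz": [0.0385, -0.005, 0], "twist": [0, 0, 0]}
  ]
}}

```text
time: 16.2
tool_pos: [0.5673, -0.0435, 0.0176]
ee_rot: [-1.921, -0.001, 1.281]
wrist_force: [-0.7, -0.6, 0.0]
width: 0.0602
```

```bash
python3 - <<'E'
from h import *
state()
s=snap('side','11');t=snap('top','11');c=snap('wrist','11')
for n,k in(('w',c),('t',t),('s',s)):
  for nm,z,R in(('copper',.065,.04),('silver',.047,.045),('blue',.028,.06)):
    try:
      r=rim(k,(.607,-.055),z,R=R,tol=.003); print(n,nm,r[0],r[1],cad(r[2][None]).round(4),r[2][2])
    except Exception as e: print(n,nm,'x')
cv2.imwrite('pics/s11c.png',cv2.resize(s['im'][60:300,200:480,::-1],None,fx=2.5,fy=2.5))
E
```

```text
t 16.2 tcp [ 0.5673 -0.0435  0.0176] tip cad [[-0.0495 -0.004 ]] tipz 0.0101 toolx [0.286 0.958 0.001] tooly [ 0.329 -0.097 -0.939] w 0.0602 F cad [[-0.54 -0.79]] 0.03
w copper 1133 0.0644 [[-0.0156 -0.0035]] 0.0224
w silver 1665 0.0463 [[-0.0203 -0.0036]] 0.0267
w blue 1859 0.0275 [[-0.0125 -0.0039]] 0.0396
t copper 82 0.0655 [[-0.0142 -0.0017]] 0.0224
t silver 124 0.0467 [[-0.0149 -0.0016]] 0.0312
t blue 171 0.0277 [[-0.0138 -0.002 ]] 0.0401
s copper 78 0.0648 [[-0.0158 -0.0026]] 0.0225
s silver 83 0.0468 [[-0.0154  0.002 ]] 0.0264
s blue 129 0.0278 [[-0.0126  0.0065]] 0.031
```

View pics/s11c.png

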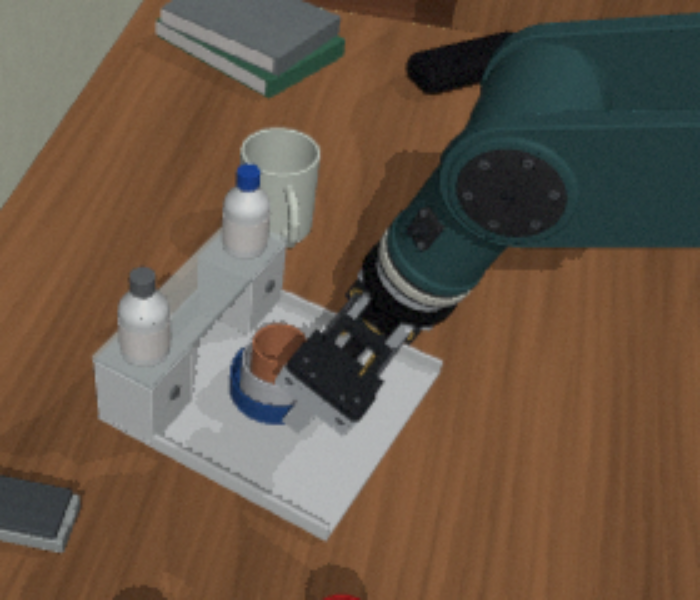

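View pics/wrist11.png

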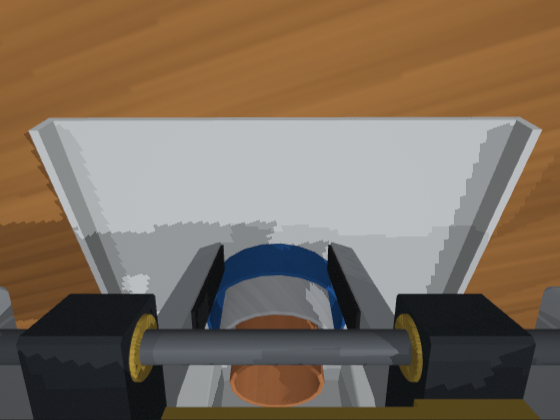

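The set moved along flat in the finger cradle: wrist view shows it centred between the fingers at (275,290), at caddy (-13,-4). Continue, taking out the last 4 mm sideways before the mouth.

>>> {"method": "step_arm", "body": {
  "commands": [
    {"xyz": [0.0037, 0.0002, 0], "twist": [0, 0, 0]},
    {"xyz": [0.0074, 0.0004, 0], "twist": [0, 0, 0]},
    {"xyz": [0.0111, 0.0006, 0], "twist": [0, 0, 0]},
    {"xyz": [0.0145, -0.0004, 0], "twist": [0, 0, 0]},
    {"xyz": [0.0179, -0.0014, 0], "twist": [0, 0, 0]},
    {"xyz": [0.0212, -0.0024, 0], "twist": [0, 0, 0]},
    {"xyz": [0.0246, -0.0034, 0], "twist": [0, 0, 0]},
    {"xyz": [0.0279, -0.0044, 0], "twist": [0, 0, 0]},
    {"xyz": [0.0313, -0.0054, 0], "twist": [0, 0, 0]},
    {"xyz": [0.0346, -0.0064, 0], "twist": [0, 0, 0]},
    {"xyz": [0.038, -0.0074, 0], "twist": [0, 0, 0]},
    {"xyz": [0.038, -0.0074, 0], "twist": [0, 0, 0]}
  ]
}}

```text
time: 17.35
tool_pos: [0.6054, -0.0512, 0.0177]
ee_rot: [-1.921, -0.001, 1.281]
wrist_force: [-1.0, 0.2, -0.0]
width: 0.0601
```

```bash
python3 - <<'E'
from h import *
state()
s=snap('side','12');t=snap('top','12')
a=cv2.resize(s['im'][60:300,200:400,::-1],None,fx=2,fy=2);b=cv2.resize(t['im'][140:300,240:400,::-1],None,fx=2.5,fy=2.5)
b=cv2.copyMakeBorder(b,0,80,0,0,cv2.BORDER_CONSTANT)
cv2.imwrite('pics/c12.png',np.hstack([a,b]))
E
```

```text
t 17.35 tcp [ 0.6054 -0.0512  0.0177] tip cad [[-0.0107 -0.0005]] tipz 0.0102 toolx [0.286 0.958 0.001] tooly [ 0.329 -0.098 -0.939] w 0.0601 F cad [[-0.99 -0.06]] -0.03
```

View pics/c12.png

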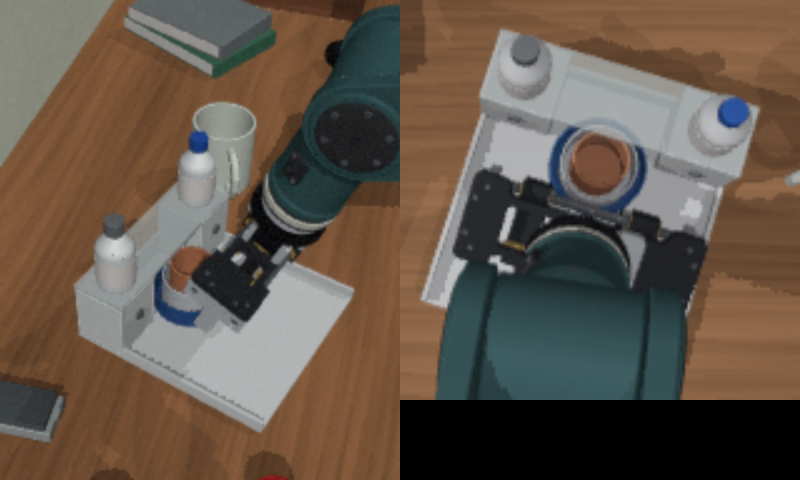

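Top crop: blue leading edge at (600,120) is under the deck, centred between the boxes. Push on another 22 mm, then creep.

>>> {"method": "step_arm", "body": {
  "commands": [
    {"xyz": [0.0034, -0.001, 0], "twist": [0, 0, 0]},
    {"xyz": [0.0067, -0.002, 0], "twist": [0, 0, 0]},
    {"xyz": [0.01, -0.003, 0], "twist": [0, 0, 0]},
    {"xyz": [0.0134, -0.004, 0], "twist": [0, 0, 0]},
    {"xyz": [0.0167, -0.005, 0], "twist": [0, 0, 0]},
    {"xyz": [0.019, -0.0057, 0], "twist": [0, 0, 0]},
    {"xyz": [0.021, -0.0063, 0], "twist": [0, 0, 0]},
    {"xyz": [0.021, -0.0063, 0], "twist": [0, 0, 0]}
  ]
}}

```text
time: 18.12
tool_pos: [0.6261, -0.0575, 0.0176]
ee_rot: [-1.921, -0.001, 1.281]
wrist_force: [-0.8, 0.4, -0.2]
width: 0.0599
```

>>> {"method": "step_arm", "body": {
  "commands": [
    {"xyz": [0.001, -0.0003, 0], "twist": [0, 0, 0]},
    {"xyz": [0.0019, -0.0006, 0], "twist": [0, 0, 0]},
    {"xyz": [0.0029, -0.0009, 0], "twist": [0, 0, 0]},
    {"xyz": [0.0038, -0.0011, 0], "twist": [0, 0, 0]},
    {"xyz": [0.0038, -0.0011, 0], "twist": [0, 0, 0]}
  ]
}}

```text
time: 18.53
tool_pos: [0.6295, -0.0584, 0.0175]
ee_rot: [-1.921, -0.001, 1.281]
wrist_force: [-1.6, 1.4, 0.5]
width: 0.0599
```

```bash
python3 - <<'E'
from h import *
state()
E
```

```text
t 18.53 tcp [ 0.6295 -0.0584  0.0175] tip cad [[ 0.0144 -0.0005]] tipz 0.01 toolx [0.286 0.958 0.001] tooly [ 0.329 -0.097 -0.939] w 0.0599 F cad [[-1.98  0.86]] 0.52
```

>>> {"method": "step_arm", "body": {
  "commands": [
    {"xyz": [0.0005, -0.0001, 0], "twist": [0, 0, 0]},
    {"xyz": [0.001, -0.0003, 0], "twist": [0, 0, 0]},
    {"xyz": [0.0014, -0.0004, 0], "twist": [0, 0, 0]},
    {"xyz": [0.0019, -0.0006, 0], "twist": [0, 0, 0]},
    {"xyz": [0.0019, -0.0006, 0], "twist": [0, 0, 0]}
  ]
}}

```text
time: 18.95
tool_pos: [0.6314, -0.059, 0.0175]
ee_rot: [-1.921, -0.001, 1.281]
wrist_force: [-1.3, 1.0, 1.6]
width: 0.0603
```

>>> {"method": "step_arm", "body": {
  "commands": [
    {"xyz": [0.0005, -0.0001, 0], "twist": [0, 0, 0]},
    {"xyz": [0.001, -0.0003, 0], "twist": [0, 0, 0]},
    {"xyz": [0.001, -0.0003, 0], "twist": [0, 0, 0]}
  ]
}}

```text
time: 19.2
tool_pos: [0.6324, -0.0593, 0.0175]
ee_rot: [-1.92, -0.001, 1.281]
wrist_force: [-1.2, -0.4, 0.6]
width: 0.0604
```

```bash
python3 - <<'E'
from h import *
state()
E
```

```text
t 19.2 tcp [ 0.6324 -0.0593  0.0175] tip cad [[ 0.0174 -0.0005]] tipz 0.01 toolx [0.286 0.958 0.001] tooly [ 0.328 -0.097 -0.939] w 0.0604 F cad [[-1.03 -0.74]] 0.65
```

>>> {"method": "step_arm", "body": {
  "commands": [
    {"xyz": [0.0005, -0.0001, 0], "twist": [0, 0, 0]},
    {"xyz": [0.001, -0.0003, 0], "twist": [0, 0, 0]},
    {"xyz": [0.001, -0.0003, 0], "twist": [0, 0, 0]}
  ]
}}

```text
time: 19.45
tool_pos: [0.6334, -0.0596, 0.0175]
ee_rot: [-1.921, -0.001, 1.281]
wrist_force: [-0.5, 0.5, 1.2]
width: 0.06
```

>>> {"method": "step_arm", "body": {
  "commands": [
    {"xyz": [0.0005, -0.0001, 0], "twist": [0, 0, 0]},
    {"xyz": [0.001, -0.0003, 0], "twist": [0, 0, 0]},
    {"xyz": [0.001, -0.0003, 0], "twist": [0, 0, 0]}
  ]
}}

```text
time: 19.7
tool_pos: [0.6341, -0.0598, 0.0174]
ee_rot: [-1.92, -0.001, 1.281]
wrist_force: [-3.3, 0.7, 1.2]
width: 0.06
```

```bash
python3 - <<'E'
from h import *
state()
E
```

```text
t 19.7 tcp [ 0.6341 -0.0598  0.0174] tip cad [[ 0.0191 -0.0005]] tipz 0.0099 toolx [0.286 0.958 0.001] tooly [ 0.328 -0.097 -0.94 ] w 0.06 F cad [[-3.35 -0.22]] 1.21
```

Force starts to rise at the expected contact point. One more millimetre to confirm.

>>> {"method": "step_arm", "body": {
  "commands": [
    {"xyz": [0.0005, -0.0001, 0], "twist": [0, 0, 0]},
    {"xyz": [0.001, -0.0003, 0], "twist": [0, 0, 0]},
    {"xyz": [0.001, -0.0003, 0], "twist": [0, 0, 0]}
  ]
}}

```text
time: 19.95
tool_pos: [0.6344, -0.0599, 0.0172]
ee_rot: [-1.918, -0.0, 1.281]
wrist_force: [-5.7, 1.8, 2.8]
width: 0.0602
```

```bash
python3 - <<'E'
from h import *
state()
E
```

```text
t 19.95 tcp [ 0.6344 -0.0599  0.0172] tip cad [[ 0.0195 -0.0005]] tipz 0.0096 toolx [0.286 0.958 0.   ] tooly [ 0.326 -0.097 -0.94 ] w 0.0602 F cad [[-6.03  0.11]] 2.8
```

Firm contact (6 N, tool has stopped advancing). Withdraw straight back, then up.

>>> {"method": "step_arm", "body": {
  "commands": [
    {"xyz": [-0.001, 0.0003, 0], "twist": [0, 0, 0]},
    {"xyz": [-0.003, 0.0009, 0], "twist": [0, 0, 0]},
    {"xyz": [-0.0096, 0.0029, 0], "twist": [0, 0, 0]},
    {"xyz": [-0.0192, 0.0057, 0], "twist": [0, 0, 0]},
    {"xyz": [-0.0335, 0.01, 0], "twist": [0, 0, 0]},
    {"xyz": [-0.0479, 0.0143, 0], "twist": [0, 0, 0]},
    {"xyz": [-0.067, 0.02, 0.01], "twist": [0, 0, 0]},
    {"xyz": [-0.0862, 0.0257, 0.03], "twist": [0, 0, 0]},
    {"xyz": [-0.105, 0.0314, 0.06], "twist": [0, 0, 0]},
    {"xyz": [-0.115, 0.0343, 0.09], "twist": [0, 0, 0]},
    {"xyz": [-0.115, 0.0343, 0.12], "twist": [0, 0, 0]},
    {"xyz": [-0.115, 0.0343, 0.12], "twist": [0, 0, 0]}
  ]
}}

```text
time: 20.95
tool_pos: [0.5236, -0.0261, 0.1462]
ee_rot: [-1.936, -0.003, 1.282]
wrist_force: [1.3, -0.1, 1.0]
width: 0.0599
```

```bash
python3 - <<'E'
from h import *
state()
s=snap('side','13');t=snap('top','13');c=snap('wrist','13')
for n,k in(('t',t),('s',s),('w',c)):
  for nm,z,R in(('copper',.065,.04),('silver',.047,.045),('blue',.028,.05)):
    try:
      r=rim(k,(.6703,-.070),z,R=R,tol=.003); print(n,nm,r[0],r[1],cad(r[2][None]).round(4),r[2][2])
    except Exception as e: print(n,nm,'x')
a=cv2.resize(s['im'][100:280,220:400,::-1],None,fx=2.2,fy=2.2);b=cv2.resize(t['im'][140:300,240:400,::-1],None,fx=2.475,fy=2.475)
cv2.imwrite('pics/c13.png',np.hstack([a,b]))
E
```

```text
t 20.95 tcp [ 0.5236 -0.0261  0.1462] tip cad [[-0.0962  0.0003]] tipz 0.1388 toolx [0.285 0.958 0.003] tooly [ 0.343 -0.099 -0.934] w 0.0599 F cad [[1.29 0.26]] 1.02
t copper 33 0.0654 [[0.0539 0.0016]] 0.0224
t silver 59 0.0465 [[0.0544 0.0017]] 0.0319
t blue 91 0.0275 [[0.0556 0.0013]] 0.0409
s copper 31 0.0649 [[0.0519 0.0009]] 0.0224
s silver 93 0.0466 [[0.0446 0.0002]] 0.0245
s blue 115 0.0276 [[0.0424 0.0013]] 0.0307
w copper 234 0.0645 [[0.0527 0.0002]] 0.0226
w silver 688 0.0465 [[0.0483 0.    ]] 0.0267
w blue 686 0.0274 [[ 0.0554 -0.0001]] 0.04
```

View pics/c13.png

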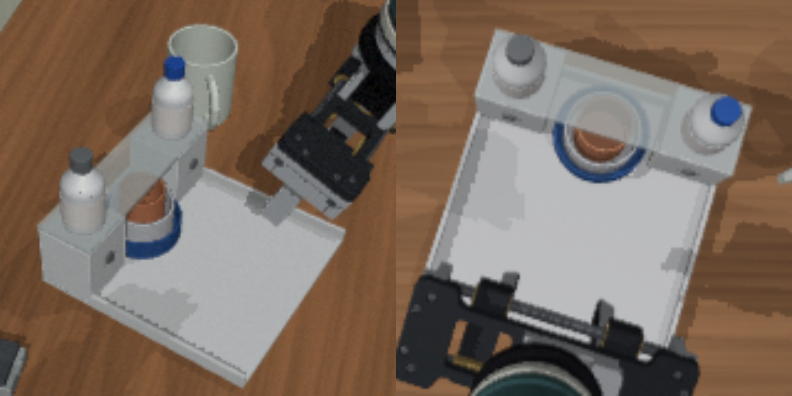

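View pics/wrist13.png

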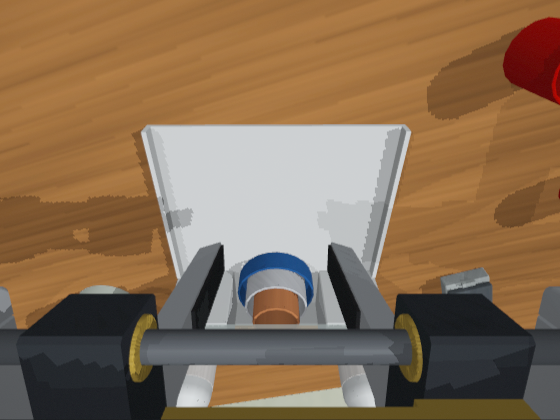

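The blue tin is home at caddy x≈55 (nominal 54), y≈0. The rims are level at 0.027, 0.0465 and 0.065, and the bottles and mug are undisturbed. Let the arm settle, then hand in.

>>> {"method": "step_arm", "body": {
  "commands": [
    {"xyz": [0, 0, 0], "twist": [0, 0, 0]},
    {"xyz": [0, 0, 0], "twist": [0, 0, 0]},
    {"xyz": [0, 0, 0], "twist": [0, 0, 0]},
    {"xyz": [0, 0, 0], "twist": [0, 0, 0]}
  ]
}}

```text
time: 21.43
tool_pos: [0.5197, -0.0258, 0.136]
ee_rot: [-1.918, -0.0, 1.281]
wrist_force: [-0.1, -1.7, 0.6]
width: 0.0601
```

```bash
python3 - <<'E'
from bench import robot
print(robot.close_job())
E
```

```text
the job is handed in; nothing more can be done
None
```

I stood the silver tin in the blue one and the copper tin in the silver one. Then I slid the set along the caddy floor with two spread fingers, between the side boxes and under the deck. I stopped when the push force rose to about 6 N with the tool no longer advancing, backed off and handed in at about 21.5 s.

- **Final position:** the top and wrist views put the blue tin's centre at caddy (55.5, 0–1) mm, against (54, 0) nominal for touching the back wall.
- **Flatness:** the rims measured about 27.5, 46.5 and 65 mm high, within 1.5 mm of the 28, 47 and 66 expected for tins seated flat.
- **Other objects:** the bottles and the mug look unmoved in the pictures. The splitter is only partly in view in the last one, and the arm never went near it.
- **Checks that disagreed:** the cameras differ by about 2 mm, which is within their calibration. The side view's fits for the blue and silver rims after the slide were partly hidden and came out about 10 mm off, so I set them aside. Its copper fit agreed with the other views.

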